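# Show where the stray vial belongs

## Robot

A 6-joint arm with a two-finger parallel gripper is mounted at the origin on a cart in front of the work surface, level with it; the furniture and walls round the work are solid. World frame = base frame: x ahead of the robot, y to its left, z up, the work surface at z = 0. Lengths are in m, angles in rad, forces in N, time in s.
With the tool pointing down it reaches from about 0.425 to 0.95 m from the base axis. Payload 3.5 kg.
Tool frame: the origin (TCP) lies at the very end of the fingers, on their centre line; the grasp point (between the pads) lies 19 mm behind it; y points along the fingers, z is the direction in which the jaws open and shut, and the axes are right-handed (so a half turn about y gives the same grasp; the last joint's range is limited). The gripper opens to 85 mm and grips with 20 to 120 N. Pads are 22 mm wide; open, the fingers measure 114 mm over their backs; the gripper's body (76 mm by 85 mm) begins 54 mm behind the grasp point. The pads swing forward as they close: fully open they stand 13 mm farther back than shut.
Start: joints at [1.191, 0.286, 1.577, -0, 1.279, -0.15], TCP at [0.154, 0.657, 0.231] pointing down, gripper open.
Joint ranges: [-2.77, 2.77], [-0.9, 2.22], [0.21, 2.48], [-1.53, 4.67], [0.24, 2.81], [-2.84, 2.84]. Speed limits (rad/s): [2.79, 2.79, 3.14, 3.14, 3.14, 3.14].

## Interface

Orientations are given as a unit quaternion [x, y, z, w].
In Python, from plant import ctrl, cams gives the robot as it stands.
- The arm moves only by the tool play_rows, never from a script. Its argument "steps" is a list of rows, each an object of numbers: "claw": the finger opening in cm, from 0 to 8.54; "tx", "ty", "tz": the shift along the tool's x, y, z in cm; "ax", "ay", "az": the turn, a rotation vector about the tool's x, y, z in degrees. A call has 1 to 12 rows; each row is the pose to reach, as a shift and turn from the pose commanded when the call began, along the tool's axes at that moment; what a row does not reach only later rows make up. A row lasts 1/12 s, in which the tool goes at most 41.7 mm and 7.16 degrees, less where a joint would pass 70% of its speed; a pose out of reach is approached as far as the arm can. A call with a gripper value outside its range is refused whole. The fingers move at their own pace and stop on an object; "grip_force" is the grip in N (left out, the last holds). Time passes only in rows, so rows that repeat a pose let the fingers close. It gives the time, the measured TCP pose, the force and the opening at its end, in the units of the state.
- ctrl.get_state(): the state, without advancing time (a new reading comes with each control period).
- cams.read_camera(name): name is "scene" or "top"; returns (picture, depth): 384x512x3 uint8, blue, green, red; 384x512 float32, m along the optical axis (not along the pixel's ray), 0 where there is no reading.
- cams.camera_model(name): a dict with "intrinsics" (3x3 intrinsics, pixels), "distortion" ([k1, k2, p1, p2, k3] as OpenCV has them; the pictures are not rectified), "rvec" (rotation vector, rad) and "tvec" (3), from world to camera coordinates, as OpenCV has them. Camera axes: x right, y down, z forward; pixel columns grow to the right and rows downward; lengths in m; the calibration is good to about 2 mm. A picture is of the moment at which its call begins. camera_model takes no time and is no camera call.
- ctrl.sign_off(): hands the job in, once; it reports no verdict.
The state is a dict: "time": time; "qpos": joint angles; "dq": joint speeds; "joint_efforts": joint torques, N m; "eef_pos": TCP position; "tcp_rot": TCP orientation; "contact_force": force on the tool from outside, world axes, zero at the start; "wrist_torque": the same for the moment, N m; "opening": opening from 0.0 (shut) to 1.0 (fully open).
Only numpy, scipy, OpenCV 4.12 (cv2) and the standard library are available. Lean on these libraries where they do the work, as an engineer would, in place of code of your own. Each camera call takes 0.05 s, during which the arm holds its last target.

## Task

One vial has been left out of the six-hole metal vial block. Show me which and where it belongs: first hold the fingertips two or three centimetres straight above the cap of the vial standing on the bench, for a good two seconds, then point in the same way, straight from above and just clear of the neighbouring caps, at the one empty hole of the block. Touch nothing on the way, and finish still pointing at the empty hole, after at least two seconds there.

Things in the scene. Friction and masses are not known exactly. Their poses are not given: they have to be found in the camera images.
- stray_vial: the vial left out: a small white screw-cap vial with an orange cap, 23 mm across and 48 mm tall, standing upright on the bench outside the block, alike in every way to the vials in the block. Origin: centre of its underside, z up; the middle of its cap's top is 48 mm above. A bottle and a rubber bulb stand near it (centres 75 to 105 mm away).
- vial_block: low bare-metal block with six round holes (two rows of three), 100 mm (its x) by 146 mm (its y) by 40 mm tall, fixed to the bench, turned by up to 0.5 rad. Origin: centre of its underside, z up. Holes are 25 mm wide and 34 mm deep at x = -23 and +23 mm, y = -46, 0 and +46 mm. Five hold vials like the stray one, whose cap tops stand 54 mm above the bench, 14 mm above the block's top face.
- empty_place: the one empty hole of the block. Origin: centre of the hole's mouth, level with the block's top face, 40 mm above the bench; z up. Nothing to touch. The neighbouring vials' centres are 46 mm away and their caps reach 14 mm higher than this point.
- amber_bottle: brown glass reagent bottle with a screw cap, 54 mm across, 93 mm tall, standing near the stray vial, not part of the job. Origin: centre of its underside.
- bottle_b: white reagent bottle with a screw cap, 46 mm across, 83 mm tall, standing between the block and the stray vial, not part of the job. Origin: centre of its underside.
- bulb: red rubber pipette bulb, lying on the bench near the stray vial, 45x70x47 mm, not part of the job. Origin: centre of its underside.
There are look-alikes about, which are no part of the job. Leave any blue or pink look-alike of the stray_vial alone.

How it is judged:
On the way, in this order (a step that is already met when the one before it is completed fails the run):
1. the fingertips dwell just above the stray vial (horizontal distance between the grasp point and stray_vial below 0.02 m and height (world z) of the grasp point between 0.05 and 0.13 m), for 1.5 s.
2. the fingertips dwell just above the empty hole (horizontal distance between the grasp point and empty_place below 0.02 m and height (world z) of the grasp point between 0.055 and 0.15 m), for 1.5 s.
At the end, for the whole second after the job is handed in: Touching nothing, still pointing at the empty hole: grasp point between the fingers within 20 mm sideways of its centre, 15 to 110 mm above its mouth, after 1.5 s there and, before, 1.5 s likewise 50 to 130 mm above the bench over the stray vial, which stands unmoved (5 mm) and upright (all of step 2 and distance of stray_vial from where it was at the start of the episode below 0.005 m and angle between stray_vial's own z axis and vertical below 0.1 rad); the robot touches nothing.
It fails at once if the robot touches anything (contact force between any of the fingers, the arm and anything else above 0.3 N).
It fails at once if the stray vial is shifted or lifted (distance of stray_vial from where it was at the start of the episode above 0.01 m).
It also fails if it takes over 38 s, if anything falls off the work surface, if the arm or the gripper's body presses on something with over 40 N, if the wrist force passes 120 N, or if a joint passes its speed limit or range.

## Working session

There is one attempt and no reset: what is moved stays moved. The work goes in short steps, Python scripts to look and compute and a tool call to move; the robot and the scene stay as the last step left them, time stands still between calls to the robot, and variables do not carry over. Pictures are saved under pics/ and viewed, and the job is handed in when it is done.

Besides the shell and the picture viewer there is one more tool, called after "Request:" by a JSON object that holds its "op" and its "data". play_rows: Moves the arm, as the interface text tells. Its arguments: {"type":"object","properties":{"steps":{"type":"array","items":{"type":"object","properties":{"claw":{"type":"number"},"tx":{"type":"number"},"ty":{"type":"number"},"tz":{"type":"number"},"ax":{"type":"number"},"ay":{"type":"number"},"az":{"type":"number"}}}},"grip_force":{"type":"number"}},"required":["steps"]}

```bash
mkdir -p pics; python3 - <<'E'
from plant import ctrl,cams
import cv2,numpy as np
s=ctrl.get_state();print(s)
for n in("scene","top"):
    p,d=cams.read_camera(n);cv2.imwrite(f"pics/{n}0.png",p);np.savez(f"pics/{n}0.npz",p=p,d=d);print(n,cams.camera_model(n))
E
```

```text
{'time': 0.0, 'qpos': array([ 1.19100470e+00,  2.87213740e-01,  1.57819063e+00,  3.35875451e-05,
        1.27860125e+00, -1.50023588e-01]), 'dq': array([ 0.0011089 , -0.00057528,  0.00132929,  0.00249719,  0.00155092,
       -0.00026943]), 'joint_efforts': array([ 3.80170904e-04, -4.05979049e+01, -2.92629468e+01, -1.04587959e-04,
        5.89477466e-03, -4.08975520e-07]), 'eef_pos': array([0.15346281, 0.65664328, 0.22990775]), 'tcp_rot': array([ 0.70326507, -0.08129438,  0.08082571, -0.70162431]), 'contact_force': array([0.31009228, 0.08652926, 0.10984206]), 'wrist_torque': array([ 0.03116104,  0.02510672, -0.04475824]), 'opening': 1.0004392342001966}
scene {'intrinsics': array([[394.99350592,   0.        , 255.33704302],
       [  0.        , 394.99350592, 190.195297  ],
       [  0.        ,   0.        ,   1.        ]]), 'distortion': array([-0.05274655,  0.        ,  0.        ,  0.        ,  0.        ]), 'rvec': array([ 0.56145159, -2.72081997,  1.08437575]), 'tvec': array([0.47085738, 0.17016776, 0.78728017])}
top {'intrinsics': array([[408.87396931,   0.        , 250.87134114],
       [  0.        , 408.87396931, 193.15517219],
       [  0.        ,   0.        ,   1.        ]]), 'distortion': array([-0.05147435,  0.        ,  0.        ,  0.        ,  0.        ]), 'rvec': array([ 2.14841534, -2.10297162,  0.21466376]), 'tvec': array([-0.00430276,  0.53316285,  0.89312443])}
```

View pics/scene0.png

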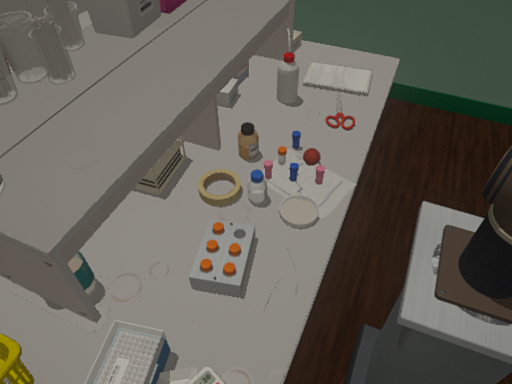

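View pics/top0.png

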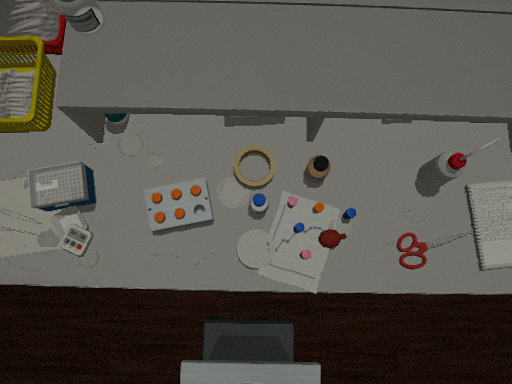

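The orange stray vial is at about (282,153) in scene and (319,208) in top. The empty hole is at about (239,234) in scene and (199,210) in top, in the corner of the block. A shelf overhangs the far side of the bench. Next I'll measure.

```bash
cat > h.py <<'E'
import cv2,numpy as np
from plant import cams
def load(n,i=0):
    z=np.load(f"pics/{n}{i}.npz");return z['p'],z['d']
def cm(n):
    m=cams.camera_model(n);return m['intrinsics'],m['distortion'],cv2.Rodrigues(m['rvec'])[0],m['tvec']
def cloud(n,d):
    K,D,R,t=cm(n);h,w=d.shape
    u,v=np.meshgrid(np.arange(w),np.arange(h))
    q=cv2.undistortPoints(np.stack([u,v],-1).reshape(-1,1,2).astype(float),K,D).reshape(h,w,2)
    c=np.dstack([q*d[...,None],d]);W=(c-t)@R;W[d<=0]=np.nan;return W
def ray_z(n,uv,z):
    K,D,R,t=cm(n);q=cv2.undistortPoints(np.array(uv,float).reshape(-1,1,2),K,D).reshape(-1,2)
    r=np.c_[q,np.ones(len(q))]@R;o=-R.T@t
    return o+r*((z-o[2])/r[:,2])[:,None]
E
python3 - <<'E'
from h import *
for n in("scene","top"):
    p,d=load(n);W=cloud(n,d);hsv=cv2.cvtColor(p,cv2.COLOR_BGR2HSV)
    m=cv2.inRange(hsv,(4,150,120),(16,255,255))
    k,l,st,c=cv2.connectedComponentsWithStats(m)
    for i in range(1,k):
        if st[i,4]<25: continue
        w=W[l==i];zt=0.048
        print(n,c[i].round(1),st[i,4],'med',np.nanmedian(w,0).round(3),'maxz',np.nanmax(w[:,2]).round(3),'ray.045',ray_z(n,c[i],.045)[0].round(3))
    print(n,'cam',(-cm(n)[2].T@cm(n)[3]).round(3))
p,d=load("top");W=cloud("top",d)
for uv in[(199,210),(319,167),(260,200),(330,239),(150,208),(255,40),(250,105),(300,60),(250,350),(458,160)]:
    print(uv,W[uv[1],uv[0]].round(3))
hole=ray_z("top",[(199,210)],.04);print(hole, ray_z("scene",[(239,234)],.04))
p2=cv2.resize(p[160:280,130:370],None,fx=3.3,fy=3.3,interpolation=cv2.INTER_CUBIC);cv2.imwrite("pics/topz.png",p2)
p,d=load("scene")
p2=cv2.resize(p[110:310,170:370],None,fx=3,fy=3,interpolation=cv2.INTER_CUBIC);cv2.imwrite("pics/scz.png",p2)
E
```

```text
scene [282.2 149. ] 35 med [ 0.505 -0.149  0.046] maxz 0.048 ray.045 [ 0.504 -0.149  0.045]
scene [217.6 226.2] 70 med [0.538 0.139 0.052] maxz 0.056 ray.045 [0.541 0.134 0.045]
scene [211.6 244.1] 73 med [0.528 0.183 0.052] maxz 0.056 ray.045 [0.531 0.179 0.045]
scene [234.4 247.6] 73 med [0.483 0.173 0.052] maxz 0.055 ray.045 [0.485 0.169 0.045]
scene [205.3 263.3] 83 med [0.517 0.228 0.052] maxz 0.057 ray.045 [0.521 0.224 0.045]
scene [228.9 267.3] 89 med [0.472 0.218 0.052] maxz 0.055 ray.045 [0.475 0.214 0.045]
scene cam [0.259 0.57  0.692]
top [195.1 189.5] 65 med [0.538 0.136 0.054] maxz 0.058 ray.045 [0.54  0.137 0.045]
top [175.7 193. ] 63 med [0.529 0.18  0.054] maxz 0.059 ray.045 [0.531 0.182 0.045]
top [155.9 196.9] 66 med [0.519 0.225 0.054] maxz 0.058 ray.045 [0.521 0.227 0.045]
top [319.  206.7] 63 med [ 0.505 -0.151  0.049] maxz 0.052 ray.045 [ 0.506 -0.151  0.045]
top [179.  212.8] 64 med [0.483 0.17  0.054] maxz 0.057 ray.045 [0.485 0.172 0.045]
top [159.1 216.5] 69 med [0.474 0.215 0.054] maxz 0.057 ray.045 [0.475 0.217 0.045]
top cam [0.354 0.015 0.978]
(199, 210) [0.498 0.13  0.008]
(319, 167) [ 0.588 -0.144  0.093]
(260, 200) [ 0.512 -0.013  0.081]
(330, 239) [ 0.432 -0.176  0.045]
(150, 208) [0.495 0.24  0.04 ]
(255, 40) [0.814 0.007 0.231]
(250, 105) [0.674 0.014 0.228]
(300, 60) [ 0.773 -0.085  0.229]
(250, 350) [ 0.111 -0.004 -0.373]
(458, 160) [ 0.595 -0.431  0.156]
[[0.49281913 0.12635119 0.04      ]] [[0.49278089 0.13125379 0.04      ]]
```

View pics/topz.png

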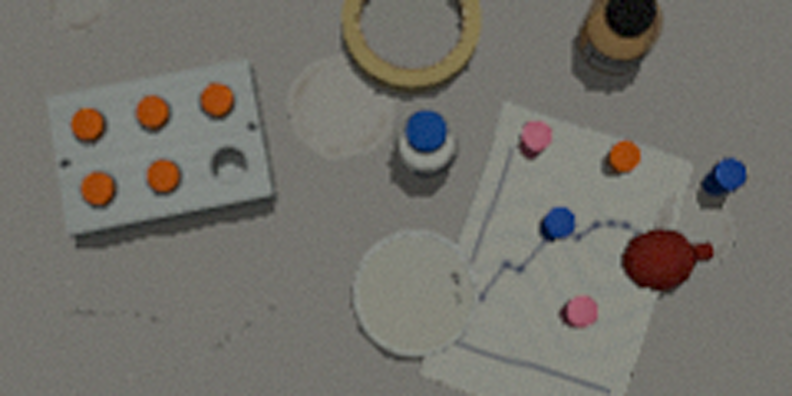

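View pics/scz.png

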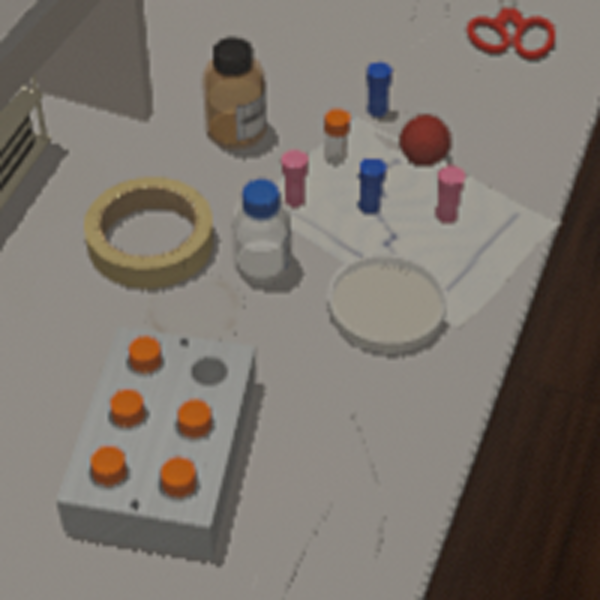

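```bash
python3 - <<'E'
from h import *
from plant import ctrl
from scipy.spatial.transform import Rotation as R
s=ctrl.get_state();M=R.from_quat(s['tcp_rot']).as_matrix();print(M.round(3))
A=np.vstack([cloud(n,load(n)[1]).reshape(-1,3) for n in("top","scene")]);A=A[np.isfinite(A).all(1)]
for x0 in np.arange(0.1,0.8,.1):
    print(x0.round(1),[ (float(np.percentile(q[:,2],99.5).round(2)) if len(q:=A[(A[:,0]>=x0)&(A[:,0]<x0+.1)&(A[:,1]>=y0)&(A[:,1]<y0+.1)])>5 else None) for y0 in np.arange(-.4,.75,.1)])
q=A[(abs(A[:,1]+.15)<.05)&(A[:,2]>.15)];print('shelf edge x',np.percentile(q[:,0],1))
w=np.array([[.3,.5,.22],[.45,.25,.22],[.505,-.15,.22],[.505,-.15,.073]])
for p in w: print(p,((p-s['eef_pos'])@M*100).round(1))
E
```

```text
[[ 0.974 -0.001  0.228]
 [-0.228 -0.002  0.974]
 [-0.    -1.    -0.002]]
0.1 [-0.79, -0.79, 0.0, 0.0, 0.0, 0.0, -0.79, -0.79, -0.79, -0.79, -0.79, -0.79]
0.2 [-0.79, -0.79, -0.79, -0.79, -0.79, -0.79, -0.79, -0.79, -0.79, -0.79, -0.79, -0.79]
0.3 [0.01, 0.01, 0.05, 0.02, 0.02, 0.0, 0.0, 0.01, 0.02, 0.01, 0.0, None]
0.4 [0.01, 0.05, 0.05, 0.07, 0.05, 0.05, 0.05, 0.02, 0.08, 0.08, 0.01, None]
0.5 [0.01, 0.05, 0.09, 0.09, 0.08, 0.06, 0.06, 0.08, 0.08, 0.08, 0.0, None]
0.6 [0.23, 0.23, 0.23, 0.23, 0.23, 0.23, 0.23, 0.23, 0.0, 0.12, 0.06, None]
0.7 [0.23, 0.23, 0.23, 0.23, 0.23, 0.23, 0.23, 0.23, 0.11, 0.12, 0.07, None]
shelf edge x 0.6645622171957514
[0.3  0.5  0.22] [ 17.8   1.  -11.9]
[0.45 0.25 0.22] [ 38.1   1.1 -32.8]
[ 0.505 -0.15   0.22 ] [ 52.6   1.1 -70.5]
[ 0.505 -0.15   0.073] [ 52.6  15.8 -70.5]
```

Request:
{"op": "play_rows", "data": {"steps": [{"claw": 1.5, "tx": 0.8, "tz": -0.7}, {"claw": 1.5, "tx": 2.3, "tz": -2}, {"claw": 1.5, "tx": 4.5, "tz": -3.9}, {"claw": 1.5, "tx": 6.8, "tz": -5.9}, {"claw": 1.5, "tx": 9.1, "tz": -7.8}, {"claw": 1.5, "tx": 11.4, "tz": -9.8}, {"claw": 1.5, "tx": 13.6, "tz": -11.7}, {"claw": 1.5, "tx": 15.9, "tz": -13.7}, {"claw": 1.5, "tx": 18.2, "tz": -15.6}, {"claw": 1.5, "tx": 20.5, "tz": -17.6}, {"claw": 1.5, "tx": 22, "tz": -18.9}, {"claw": 1.5, "tx": 22.7, "tz": -19.6}]}}

```text
invalid input at $.steps[0]: expected keys claw, tx, ty, tz, ax, ay, az
```

Request:
{"op": "play_rows", "data": {"steps": [{"claw": 1.5, "tx": 0.8, "ty": 0, "tz": -0.7, "ax": 0, "ay": 0, "az": 0}, {"claw": 1.5, "tx": 2.3, "ty": 0, "tz": -2, "ax": 0, "ay": 0, "az": 0}, {"claw": 1.5, "tx": 4.5, "ty": 0, "tz": -3.9, "ax": 0, "ay": 0, "az": 0}, {"claw": 1.5, "tx": 6.8, "ty": 0, "tz": -5.9, "ax": 0, "ay": 0, "az": 0}, {"claw": 1.5, "tx": 9.1, "ty": 0, "tz": -7.8, "ax": 0, "ay": 0, "az": 0}, {"claw": 1.5, "tx": 11.4, "ty": 0, "tz": -9.8, "ax": 0, "ay": 0, "az": 0}, {"claw": 1.5, "tx": 13.6, "ty": 0, "tz": -11.7, "ax": 0, "ay": 0, "az": 0}, {"claw": 1.5, "tx": 15.9, "ty": 0, "tz": -13.7, "ax": 0, "ay": 0, "az": 0}, {"claw": 1.5, "tx": 18.2, "ty": 0, "tz": -15.6, "ax": 0, "ay": 0, "az": 0}, {"claw": 1.5, "tx": 20.5, "ty": 0, "tz": -17.6, "ax": 0, "ay": 0, "az": 0}, {"claw": 1.5, "tx": 22, "ty": 0, "tz": -18.9, "ax": 0, "ay": 0, "az": 0}, {"claw": 1.5, "tx": 22.7, "ty": 0, "tz": -19.6, "ax": 0, "ay": 0, "az": 0}]}}

```text
time: 1.1
eef_pos: [0.3314, 0.4122, 0.231]
tcp_rot: [0.703, -0.082, 0.082, -0.702]
contact_force: [0.1, 0.4, -0.7]
opening: 0.176
```

Request:
{"op": "play_rows", "data": {"steps": [{"claw": 1.5, "tx": 0.5, "ty": 0, "tz": -0.9, "ax": 0, "ay": 0, "az": 0}, {"claw": 1.5, "tx": 1.5, "ty": 0, "tz": -2.6, "ax": 0, "ay": 0, "az": 0}, {"claw": 1.5, "tx": 3, "ty": 0, "tz": -5.2, "ax": 0, "ay": 0, "az": 0}, {"claw": 1.5, "tx": 4.6, "ty": 0, "tz": -7.8, "ax": 0, "ay": 0, "az": 0}, {"claw": 1.5, "tx": 6.1, "ty": 0, "tz": -10.4, "ax": 0, "ay": 0, "az": 0}, {"claw": 1.5, "tx": 7.6, "ty": 0, "tz": -12.9, "ax": 0, "ay": 0, "az": 0}, {"claw": 1.5, "tx": 9.1, "ty": 0, "tz": -15.5, "ax": 0, "ay": 0, "az": 0}, {"claw": 1.5, "tx": 10.6, "ty": 0, "tz": -18.1, "ax": 0, "ay": 0, "az": 0}, {"claw": 1.5, "tx": 12.1, "ty": 0, "tz": -20.7, "ax": 0, "ay": 0, "az": 0}, {"claw": 1.5, "tx": 13.7, "ty": 0, "tz": -23.3, "ax": 0, "ay": 0, "az": 0}, {"claw": 1.5, "tx": 14.7, "ty": 0, "tz": -25, "ax": 0, "ay": 0, "az": 0}, {"claw": 1.5, "tx": 15.2, "ty": 0, "tz": -25.9, "ax": 0, "ay": 0, "az": 0}]}}

```text
time: 2.1
eef_pos: [0.4193, 0.1264, 0.2313]
tcp_rot: [0.702, -0.081, 0.082, -0.702]
contact_force: [0.8, -0.6, 0.4]
opening: 0.174
```

```bash
cat > to.py <<'E'
from h import *
import sys
from plant import ctrl
from scipy.spatial.transform import Rotation as R
s=ctrl.get_state();M=R.from_quat(s['tcp_rot']).as_matrix()
p=np.array([float(a) for a in sys.argv[1:4]]);e=s['eef_pos']
print(s['time'],e.round(4),'grasp',(e-.019*M[:,1]).round(4),'tool shift cm',((p-e)@M*100).round(2),s['qpos'].round(2),s['contact_force'].round(2),'tilt',M[:,1].round(4))
E
python3 to.py .505 -.150 .22
```

```text
2.1 [0.4193 0.1264 0.2313] grasp [0.4193 0.1264 0.2503] tool shift cm [ 14.67   1.14 -24.94] [ 0.06 -0.26  2.13 -0.    1.27 -1.28] [ 0.79 -0.64  0.44] tilt [ 3.e-04 -2.e-04 -1.e+00]
```

Request:
{"op": "play_rows", "data": {"steps": [{"claw": 1.5, "tx": 0.5, "ty": 0, "tz": -0.9, "ax": 0, "ay": 0, "az": 0}, {"claw": 1.5, "tx": 1.5, "ty": 0, "tz": -2.6, "ax": 0, "ay": 0, "az": 0}, {"claw": 1.5, "tx": 3, "ty": 0, "tz": -5.1, "ax": 0, "ay": 0, "az": 0}, {"claw": 1.5, "tx": 4.5, "ty": 0, "tz": -7.7, "ax": 0, "ay": 0, "az": 0}, {"claw": 1.5, "tx": 6, "ty": 0, "tz": -10.2, "ax": 0, "ay": 0, "az": 0}, {"claw": 1.5, "tx": 7.5, "ty": 0, "tz": -12.8, "ax": 0, "ay": 0, "az": 0}, {"claw": 1.5, "tx": 9, "ty": 0, "tz": -15.3, "ax": 0, "ay": 0, "az": 0}, {"claw": 1.5, "tx": 10.5, "ty": 0, "tz": -17.9, "ax": 0, "ay": 0, "az": 0}, {"claw": 1.5, "tx": 12, "ty": 0, "tz": -20.4, "ax": 0, "ay": 0, "az": 0}, {"claw": 1.5, "tx": 13.4, "ty": 0, "tz": -22.8, "ax": 0, "ay": 0, "az": 0}, {"claw": 1.5, "tx": 14.3, "ty": 0, "tz": -24.3, "ax": 0, "ay": 0, "az": 0}, {"claw": 1.5, "tx": 14.7, "ty": 0, "tz": -24.9, "ax": 0, "ay": 0, "az": 0}]}}

```text
time: 3.1
eef_pos: [0.5061, -0.1493, 0.2311]
tcp_rot: [-0.702, 0.082, -0.081, 0.702]
contact_force: [-0.8, 0.8, 0.4]
opening: 0.176
```

```bash
python3 to.py .505 -.150 .073; python3 - <<'E'
from h import *
for n in("scene","top"):
    p,d=cams.read_camera(n);np.savez(f"pics/{n}1.npz",p=p,d=d);cv2.imwrite(f"pics/{n}1.png",p)
E
```

```text
3.1 [ 0.5061 -0.1493  0.2311] grasp [ 0.5061 -0.1493  0.2501] tool shift cm [-0.09 15.81 -0.09] [-0.48 -0.04  1.94  0.    1.25 -1.82] [-0.78  0.81  0.39] tilt [-3.e-04  2.e-04 -1.e+00]
```

View pics/scene1.png

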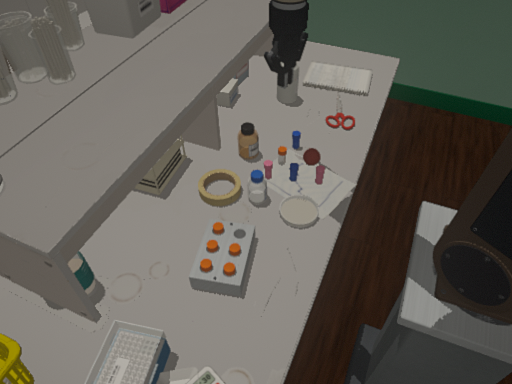

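View pics/top1.png

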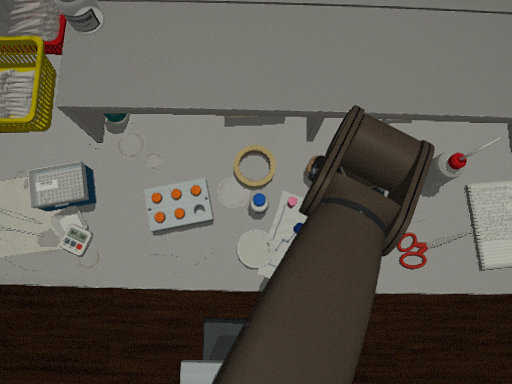

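The scene picture shows the gripper hanging over the vial group, with its tips at about (285,85) and nothing disturbed. In the top picture the wrist at (330–430, 110–240) comes near the shelf edge. I'll check that clearance before descending.

```bash
python3 - <<'E'
from h import *
for n in("top","scene"):
    d0=load(n)[1];p,d=load(n,1);W=cloud(n,d);m=(abs(d-d0)>.03)&(d>0)
    w=W[m];w=w[(w[:,2]>.2)]
    for z0 in np.arange(.2,.6,.05):
        q=w[(w[:,2]>=z0)&(w[:,2]<z0+.05)]
        if len(q)>10: print(n,z0.round(2),len(q),'x',np.percentile(q[:,0],[1,99]).round(3),'y',np.percentile(q[:,1],[1,99]).round(3))
E
```

```text
top 0.2 179 x [0.665 0.918] y [-0.513  0.353]
top 0.3 173 x [0.483 0.819] y [-0.209  0.327]
top 0.4 254 x [0.471 0.505] y [-0.171 -0.114]
top 0.45 929 x [0.444 0.55 ] y [-0.174 -0.057]
top 0.5 8544 x [0.384 0.547] y [-0.199 -0.048]
top 0.55 9969 x [0.292 0.433] y [-0.124  0.019]
scene 0.2 2401 x [0.057 0.917] y [-0.184  0.283]
scene 0.25 2821 x [0.069 0.523] y [-0.18   0.226]
scene 0.3 2751 x [0.091 0.528] y [-0.198  0.214]
scene 0.35 2337 x [0.111 0.535] y [-0.146  0.204]
scene 0.4 1070 x [0.131 0.538] y [-0.154  0.194]
```

Request:
{"op": "play_rows", "data": {"steps": [{"claw": 1.5, "tx": 0, "ty": 1, "tz": 0, "ax": 0, "ay": 0, "az": 0}, {"claw": 1.5, "tx": 0, "ty": 2.5, "tz": 0, "ax": 0, "ay": 0, "az": 0}, {"claw": 1.5, "tx": 0, "ty": 4.5, "tz": 0, "ax": 0, "ay": 0, "az": 0}, {"claw": 1.5, "tx": 0, "ty": 6.5, "tz": 0, "ax": 0, "ay": 0, "az": 0}, {"claw": 1.5, "tx": 0, "ty": 8.5, "tz": 0, "ax": 0, "ay": 0, "az": 0}, {"claw": 1.5, "tx": 0, "ty": 10, "tz": 0, "ax": 0, "ay": 0, "az": 0}, {"claw": 1.5, "tx": 0, "ty": 11.5, "tz": 0, "ax": 0, "ay": 0, "az": 0}, {"claw": 1.5, "tx": -0.1, "ty": 13, "tz": -0.1, "ax": 0, "ay": 0, "az": 0}, {"claw": 1.5, "tx": -0.1, "ty": 14, "tz": -0.1, "ax": 0, "ay": 0, "az": 0}, {"claw": 1.5, "tx": -0.1, "ty": 15, "tz": -0.1, "ax": 0, "ay": 0, "az": 0}, {"claw": 1.5, "tx": -0.1, "ty": 15.5, "tz": -0.1, "ax": 0, "ay": 0, "az": 0}, {"claw": 1.5, "tx": -0.1, "ty": 15.7, "tz": -0.1, "ax": 0, "ay": 0, "az": 0}]}}

```text
time: 4.2
eef_pos: [0.5039, -0.148, 0.0734]
tcp_rot: [-0.702, 0.081, -0.08, 0.703]
contact_force: [-0.4, 0.1, -0.1]
opening: 0.173
```

```bash
python3 to.py .505 -.150 .073; python3 - <<'E'
from h import *
for n in("scene",):
    p,d=cams.read_camera(n);np.savez(f"pics/{n}2.npz",p=p,d=d);cv2.imwrite(f"pics/{n}2.png",cv2.resize(p[50:250,180:380],None,fx=3,fy=3,interpolation=cv2.INTER_CUBIC))
E
```

```text
4.2 [ 0.5039 -0.148   0.0734] grasp [ 0.5039 -0.148   0.0924] tool shift cm [ 0.15  0.04 -0.17] [-0.48  0.15  2.05  0.    0.94 -1.82] [-0.39  0.13 -0.08] tilt [-1.2e-03  7.0e-04 -1.0e+00]
```

View pics/scene2.png

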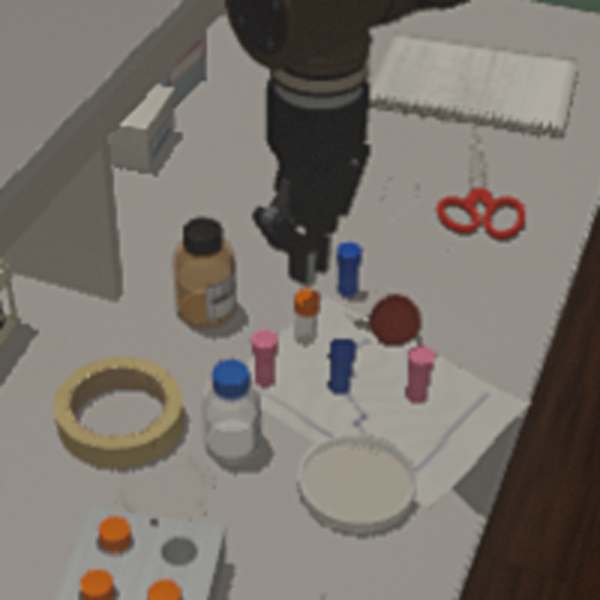

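The fingertips (crop pixel (303,275)) hang straight above the orange cap at (306,300), with a small clear gap and nothing touched. Now I'll hold for more than 2 s.

Request:
{"op": "play_rows", "data": {"steps": [{"claw": 1.5, "tx": 0.1, "ty": 0, "tz": -0.2, "ax": 0, "ay": 0, "az": 0}, {"claw": 1.5, "tx": 0.1, "ty": 0, "tz": -0.2, "ax": 0, "ay": 0, "az": 0}, {"claw": 1.5, "tx": 0.1, "ty": 0, "tz": -0.2, "ax": 0, "ay": 0, "az": 0}, {"claw": 1.5, "tx": 0.1, "ty": 0, "tz": -0.2, "ax": 0, "ay": 0, "az": 0}, {"claw": 1.5, "tx": 0.1, "ty": 0, "tz": -0.2, "ax": 0, "ay": 0, "az": 0}, {"claw": 1.5, "tx": 0.1, "ty": 0, "tz": -0.2, "ax": 0, "ay": 0, "az": 0}, {"claw": 1.5, "tx": 0.1, "ty": 0, "tz": -0.2, "ax": 0, "ay": 0, "az": 0}, {"claw": 1.5, "tx": 0.1, "ty": 0, "tz": -0.2, "ax": 0, "ay": 0, "az": 0}, {"claw": 1.5, "tx": 0.1, "ty": 0, "tz": -0.2, "ax": 0, "ay": 0, "az": 0}, {"claw": 1.5, "tx": 0.1, "ty": 0, "tz": -0.2, "ax": 0, "ay": 0, "az": 0}, {"claw": 1.5, "tx": 0.1, "ty": 0, "tz": -0.2, "ax": 0, "ay": 0, "az": 0}, {"claw": 1.5, "tx": 0.1, "ty": 0, "tz": -0.2, "ax": 0, "ay": 0, "az": 0}]}}

```text
time: 5.25
eef_pos: [0.5048, -0.151, 0.0743]
tcp_rot: [-0.702, 0.081, -0.081, 0.702]
contact_force: [-0.3, 0.8, 0.4]
opening: 0.174
```

Request:
{"op": "play_rows", "data": {"steps": [{"claw": 1.5, "tx": 0, "ty": 0, "tz": 0, "ax": 0, "ay": 0, "az": 0}, {"claw": 1.5, "tx": 0, "ty": 0, "tz": 0, "ax": 0, "ay": 0, "az": 0}, {"claw": 1.5, "tx": 0, "ty": 0, "tz": 0, "ax": 0, "ay": 0, "az": 0}, {"claw": 1.5, "tx": 0, "ty": 0, "tz": 0, "ax": 0, "ay": 0, "az": 0}, {"claw": 1.5, "tx": 0, "ty": 0, "tz": 0, "ax": 0, "ay": 0, "az": 0}, {"claw": 1.5, "tx": 0, "ty": 0, "tz": 0, "ax": 0, "ay": 0, "az": 0}, {"claw": 1.5, "tx": 0, "ty": 0, "tz": 0, "ax": 0, "ay": 0, "az": 0}, {"claw": 1.5, "tx": 0, "ty": 0, "tz": 0, "ax": 0, "ay": 0, "az": 0}, {"claw": 1.5, "tx": 0, "ty": 0, "tz": 0, "ax": 0, "ay": 0, "az": 0}, {"claw": 1.5, "tx": 0, "ty": 0, "tz": 0, "ax": 0, "ay": 0, "az": 0}, {"claw": 1.5, "tx": 0, "ty": 0, "tz": 0, "ax": 0, "ay": 0, "az": 0}, {"claw": 1.5, "tx": 0, "ty": 0, "tz": 0, "ax": 0, "ay": 0, "az": 0}]}}

```text
time: 6.25
eef_pos: [0.5048, -0.151, 0.0743]
tcp_rot: [-0.702, 0.081, -0.081, 0.702]
contact_force: [-0.4, 0.2, -0.2]
opening: 0.178
```

Request:
{"op": "play_rows", "data": {"steps": [{"claw": 1.5, "tx": 0, "ty": 0, "tz": 0, "ax": 0, "ay": 0, "az": 0}, {"claw": 1.5, "tx": 0, "ty": 0, "tz": 0, "ax": 0, "ay": 0, "az": 0}, {"claw": 1.5, "tx": 0, "ty": 0, "tz": 0, "ax": 0, "ay": 0, "az": 0}, {"claw": 1.5, "tx": 0, "ty": 0, "tz": 0, "ax": 0, "ay": 0, "az": 0}, {"claw": 1.5, "tx": 0, "ty": 0, "tz": 0, "ax": 0, "ay": 0, "az": 0}, {"claw": 1.5, "tx": 0, "ty": 0, "tz": 0, "ax": 0, "ay": 0, "az": 0}, {"claw": 1.5, "tx": 0, "ty": 0, "tz": 0, "ax": 0, "ay": 0, "az": 0}, {"claw": 1.5, "tx": 0, "ty": 0, "tz": 0, "ax": 0, "ay": 0, "az": 0}]}}

```text
time: 6.92
eef_pos: [0.5048, -0.151, 0.0743]
tcp_rot: [0.702, -0.081, 0.081, -0.702]
contact_force: [-0.9, -0.6, 0.2]
opening: 0.175
```

```bash
python3 to.py .505 -.150 .20;python3 to.py .492 .127 .20
```

```text
6.9167 [ 0.5048 -0.151   0.0743] grasp [ 0.5048 -0.151   0.0933] tool shift cm [-1.000e-02 -1.257e+01  1.000e-01] [-0.48  0.15  2.05 -0.    0.94 -1.82] [-0.94 -0.59  0.22] tilt [-0. -0. -1.]
6.9167 [ 0.5048 -0.151   0.0743] grasp [ 0.5048 -0.151   0.0933] tool shift cm [ -7.58 -12.57  26.77] [-0.48  0.15  2.05 -0.    0.94 -1.82] [-0.94 -0.59  0.22] tilt [-0. -0. -1.]
```

Request:
{"op": "play_rows", "data": {"steps": [{"claw": 1.5, "tx": 0, "ty": -1, "tz": 0, "ax": 0, "ay": 0, "az": 0}, {"claw": 1.5, "tx": 0, "ty": -3, "tz": 0, "ax": 0, "ay": 0, "az": 0}, {"claw": 1.5, "tx": 0, "ty": -5, "tz": 0, "ax": 0, "ay": 0, "az": 0}, {"claw": 1.5, "tx": 0, "ty": -7, "tz": 0, "ax": 0, "ay": 0, "az": 0}, {"claw": 1.5, "tx": 0, "ty": -9, "tz": 0, "ax": 0, "ay": 0, "az": 0}, {"claw": 1.5, "tx": -0.3, "ty": -11, "tz": 1, "ax": 0, "ay": 0, "az": 0}, {"claw": 1.5, "tx": -0.9, "ty": -12, "tz": 3, "ax": 0, "ay": 0, "az": 0}, {"claw": 1.5, "tx": -1.6, "ty": -12.5, "tz": 5.5, "ax": 0, "ay": 0, "az": 0}, {"claw": 1.5, "tx": -2.3, "ty": -12.5, "tz": 8, "ax": 0, "ay": 0, "az": 0}, {"claw": 1.5, "tx": -3, "ty": -12.5, "tz": 10.5, "ax": 0, "ay": 0, "az": 0}, {"claw": 1.5, "tx": -3.5, "ty": -12.5, "tz": 12.5, "ax": 0, "ay": 0, "az": 0}, {"claw": 1.5, "tx": -4, "ty": -12.5, "tz": 14, "ax": 0, "ay": 0, "az": 0}]}}

```text
time: 7.92
eef_pos: [0.4977, -0.0039, 0.2003]
tcp_rot: [-0.702, 0.08, -0.081, 0.703]
contact_force: [0.9, -0.1, 0.7]
opening: 0.179
```

Request:
{"op": "play_rows", "data": {"steps": [{"claw": 1.5, "tx": -0.3, "ty": 0, "tz": 1, "ax": 0, "ay": 0, "az": 0}, {"claw": 1.5, "tx": -0.8, "ty": 0, "tz": 3, "ax": 0, "ay": 0, "az": 0}, {"claw": 1.5, "tx": -1.5, "ty": 0, "tz": 5.5, "ax": 0, "ay": 0, "az": 0}, {"claw": 1.5, "tx": -2.2, "ty": 0, "tz": 8, "ax": 0, "ay": 0, "az": 0}, {"claw": 1.5, "tx": -2.8, "ty": 0, "tz": 10, "ax": 0, "ay": 0, "az": 0}, {"claw": 1.5, "tx": -3.2, "ty": 0, "tz": 11.5, "ax": 0, "ay": 0, "az": 0}, {"claw": 1.5, "tx": -3.5, "ty": 0, "tz": 12.5, "ax": 0, "ay": 0, "az": 0}, {"claw": 1.5, "tx": -3.6, "ty": 0, "tz": 12.8, "ax": 0, "ay": 0, "az": 0}, {"claw": 1.5, "tx": -3.6, "ty": 0, "tz": 12.8, "ax": 0, "ay": 0, "az": 0}]}}

```text
time: 8.67
eef_pos: [0.4919, 0.1275, 0.1996]
tcp_rot: [0.703, -0.081, 0.081, -0.702]
contact_force: [0.1, 0.5, -0.6]
opening: 0.176
```

```bash
python3 to.py .492 .127 .074
```

```text
8.6667 [0.4919 0.1275 0.1996] grasp [0.4919 0.1275 0.2186] tool shift cm [ 0.02 12.56 -0.05] [ 0.05 -0.06  2.01 -0.    1.19 -1.29] [ 0.11  0.46 -0.59] tilt [ 2.e-04 -3.e-04 -1.e+00]
```

Request:
{"op": "play_rows", "data": {"steps": [{"claw": 1.5, "tx": 0, "ty": 1, "tz": 0, "ax": 0, "ay": 0, "az": 0}, {"claw": 1.5, "tx": 0, "ty": 2.5, "tz": 0, "ax": 0, "ay": 0, "az": 0}, {"claw": 1.5, "tx": 0, "ty": 4, "tz": 0, "ax": 0, "ay": 0, "az": 0}, {"claw": 1.5, "tx": 0, "ty": 5.5, "tz": 0, "ax": 0, "ay": 0, "az": 0}, {"claw": 1.5, "tx": 0, "ty": 7, "tz": 0, "ax": 0, "ay": 0, "az": 0}, {"claw": 1.5, "tx": 0, "ty": 8.5, "tz": 0, "ax": 0, "ay": 0, "az": 0}, {"claw": 1.5, "tx": 0, "ty": 9.8, "tz": 0, "ax": 0, "ay": 0, "az": 0}, {"claw": 1.5, "tx": 0, "ty": 11, "tz": 0, "ax": 0, "ay": 0, "az": 0}, {"claw": 1.5, "tx": 0, "ty": 11.8, "tz": 0, "ax": 0, "ay": 0, "az": 0}, {"claw": 1.5, "tx": 0, "ty": 12.3, "tz": 0, "ax": 0, "ay": 0, "az": 0}, {"claw": 1.5, "tx": 0, "ty": 12.5, "tz": 0, "ax": 0, "ay": 0, "az": 0}, {"claw": 1.5, "tx": 0, "ty": 12.5, "tz": 0, "ax": 0, "ay": 0, "az": 0}]}}

```text
time: 9.67
eef_pos: [0.4919, 0.1271, 0.0741]
tcp_rot: [0.702, -0.081, 0.081, -0.702]
contact_force: [0.1, -0.1, -0.2]
opening: 0.174
```

```bash
python3 to.py .492 .127 .074; python3 - <<'E'
from h import *
for n in("scene","top"):
    p,d=cams.read_camera(n);np.savez(f"pics/{n}3.npz",p=p,d=d);cv2.imwrite(f"pics/{n}3.png",cv2.resize(p[110:310,150:370],None,fx=2.7,fy=2.7,interpolation=cv2.INTER_CUBIC))
    hsv=cv2.cvtColor(p,cv2.COLOR_BGR2HSV);m=cv2.inRange(hsv,(4,150,90),(16,255,255))
    k,l,st,c=cv2.connectedComponentsWithStats(m)
    for i in range(1,k):
        if st[i,4]>20: print(n,c[i].round(1),st[i,4])
E
```

```text
9.6667 [0.4919 0.1271 0.0741] grasp [0.4919 0.1271 0.0931] tool shift cm [ 0.01  0.01 -0.01] [ 0.05  0.11  2.09 -0.    0.93 -1.29] [ 0.12 -0.06 -0.18] tilt [-4.e-04 -1.e-04 -1.e+00]
scene [281.9 150.5] 53
scene [313.2 155.8] 23
scene [217.7 227.5] 94
scene [211.9 245.5] 102
scene [234.5 249. ] 98
scene [205.7 264.6] 110
scene [229.  268.5] 115
top [318.9 206.9] 66
top [329.5 235. ] 44
```

View pics/scene3.png

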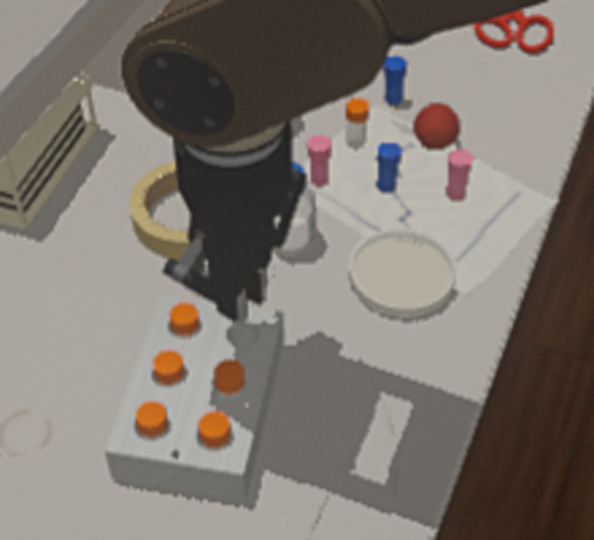

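The closed fingertips (crop pixel (238,310)) hang above the empty hole at (243,335), clear of the caps. The stray vial hasn't moved: its cap is at (318.9,206.9) in the top picture, against (319.0,206.7) at the start. I'll hold here and then hand in.

Request:
{"op": "play_rows", "data": {"steps": [{"claw": 1.5, "tx": 0, "ty": 0, "tz": 0, "ax": 0, "ay": 0, "az": 0}, {"claw": 1.5, "tx": 0, "ty": 0, "tz": 0, "ax": 0, "ay": 0, "az": 0}, {"claw": 1.5, "tx": 0, "ty": 0, "tz": 0, "ax": 0, "ay": 0, "az": 0}, {"claw": 1.5, "tx": 0, "ty": 0, "tz": 0, "ax": 0, "ay": 0, "az": 0}, {"claw": 1.5, "tx": 0, "ty": 0, "tz": 0, "ax": 0, "ay": 0, "az": 0}, {"claw": 1.5, "tx": 0, "ty": 0, "tz": 0, "ax": 0, "ay": 0, "az": 0}, {"claw": 1.5, "tx": 0, "ty": 0, "tz": 0, "ax": 0, "ay": 0, "az": 0}, {"claw": 1.5, "tx": 0, "ty": 0, "tz": 0, "ax": 0, "ay": 0, "az": 0}, {"claw": 1.5, "tx": 0, "ty": 0, "tz": 0, "ax": 0, "ay": 0, "az": 0}, {"claw": 1.5, "tx": 0, "ty": 0, "tz": 0, "ax": 0, "ay": 0, "az": 0}, {"claw": 1.5, "tx": 0, "ty": 0, "tz": 0, "ax": 0, "ay": 0, "az": 0}, {"claw": 1.5, "tx": 0, "ty": 0, "tz": 0, "ax": 0, "ay": 0, "az": 0}]}}

```text
time: 10.77
eef_pos: [0.4919, 0.1273, 0.0743]
tcp_rot: [-0.702, 0.081, -0.081, 0.702]
contact_force: [-0.2, -0.4, 0.9]
opening: 0.178
```

Request:
{"op": "play_rows", "data": {"steps": [{"claw": 1.5, "tx": 0, "ty": 0, "tz": 0, "ax": 0, "ay": 0, "az": 0}, {"claw": 1.5, "tx": 0, "ty": 0, "tz": 0, "ax": 0, "ay": 0, "az": 0}, {"claw": 1.5, "tx": 0, "ty": 0, "tz": 0, "ax": 0, "ay": 0, "az": 0}, {"claw": 1.5, "tx": 0, "ty": 0, "tz": 0, "ax": 0, "ay": 0, "az": 0}, {"claw": 1.5, "tx": 0, "ty": 0, "tz": 0, "ax": 0, "ay": 0, "az": 0}, {"claw": 1.5, "tx": 0, "ty": 0, "tz": 0, "ax": 0, "ay": 0, "az": 0}, {"claw": 1.5, "tx": 0, "ty": 0, "tz": 0, "ax": 0, "ay": 0, "az": 0}, {"claw": 1.5, "tx": 0, "ty": 0, "tz": 0, "ax": 0, "ay": 0, "az": 0}, {"claw": 1.5, "tx": 0, "ty": 0, "tz": 0, "ax": 0, "ay": 0, "az": 0}, {"claw": 1.5, "tx": 0, "ty": 0, "tz": 0, "ax": 0, "ay": 0, "az": 0}, {"claw": 1.5, "tx": 0, "ty": 0, "tz": 0, "ax": 0, "ay": 0, "az": 0}, {"claw": 1.5, "tx": 0, "ty": 0, "tz": 0, "ax": 0, "ay": 0, "az": 0}]}}

```text
time: 11.77
eef_pos: [0.4919, 0.1273, 0.0743]
tcp_rot: [0.702, -0.081, 0.081, -0.702]
contact_force: [-0.8, -0.2, -0.4]
opening: 0.175
```

Request:
{"op": "play_rows", "data": {"steps": [{"claw": 1.5, "tx": 0, "ty": 0, "tz": 0, "ax": 0, "ay": 0, "az": 0}, {"claw": 1.5, "tx": 0, "ty": 0, "tz": 0, "ax": 0, "ay": 0, "az": 0}, {"claw": 1.5, "tx": 0, "ty": 0, "tz": 0, "ax": 0, "ay": 0, "az": 0}, {"claw": 1.5, "tx": 0, "ty": 0, "tz": 0, "ax": 0, "ay": 0, "az": 0}, {"claw": 1.5, "tx": 0, "ty": 0, "tz": 0, "ax": 0, "ay": 0, "az": 0}, {"claw": 1.5, "tx": 0, "ty": 0, "tz": 0, "ax": 0, "ay": 0, "az": 0}]}}

```text
time: 12.27
eef_pos: [0.4919, 0.1273, 0.0743]
tcp_rot: [0.702, -0.081, 0.081, -0.702]
contact_force: [0.0, -0.3, 0.8]
opening: 0.176
```

```bash
python3 to.py .492 .127 .074; python3 -c "
from plant import ctrl
print(ctrl.sign_off())"
```

```text
12.2667 [0.4919 0.1273 0.0743] grasp [0.4919 0.1273 0.0933] tool shift cm [ 0.02  0.03 -0.03] [ 0.05  0.11  2.09 -0.    0.93 -1.29] [ 0.05 -0.33  0.78] tilt [-0. -0. -1.]
the job is handed in; nothing more can be done
None
```

I pointed at the stray vial and then at the empty hole, touched nothing that I could detect, and handed the job in at 12.3 s, still pointing at the hole.

- **Stray vial:** I held the nearly closed fingertips about 26 mm above its orange cap, at about (0.505, −0.150), for roughly 2.7 s.
- **Empty hole:** I rose clear, crossed over and pointed straight down at the hole, at about (0.492, 0.127), for roughly 2.6 s. The tips were 34 mm above its mouth and about 20 mm above the neighbouring caps.

**Last checks:** The measured grasp point was within about 1 mm of both targets as I measured them from the pictures; the camera calibration is good to about 2 mm. The stray vial's cap was in the same place in the top picture, within 0.2 pixel. In the scene picture its centroid differed by 1.5 pixels, but I had used a looser colour threshold there, and the block's caps shifted by about as much.

The force readings stayed within about ±1 N with no steady trend. They looked much the same in free air, so they are too noisy to confirm the 0.3 N limit directly. I judged "nothing touched" from the pictures and the clearances.

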